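# Find the brass doming punch among the lidded boxes

## Task

One of the three blue-lidded boxes on the jeweller's tray holds the brass doming punch. Lift the lids off one at a time until you find it (lids you take off may stay on the bench), then take the brass punch out and set it down gently, standing upright in the middle of the steel bench block. Leave the steel punch, if you come across it, in its box.

Things in the scene. Friction and masses are not known exactly. Their poses are not given: they have to be found in the camera images.
- tray: Fixed wooden tray, 120 (x) x 400 (y) x 12 mm; origin under its centre. Three fixed pans, 78 mm square, rim 24, floor 15 mm above the bench, at tray y = +130, 0, -130 mm. Over each a loose blue lid, 90 mm square, 58 high, 120 g, stands on the tray square to it; it just lifts off. Black knob on its top: 20 mm wide, 28 high (to 98 mm above bench). Bench free 180 mm in front (tray -x) for lids.
- brass_punch: The wanted part, yellow brass, 130 g, hidden upright near the middle of one pan (the others hold the steel punch and a low white collar, 40 mm wide, 12 high). Foot 30 mm in diameter, 8 high, then a round stem 20 mm in diameter to a domed end 45 mm up (stem straight to 35 mm). Origin at the centre of the foot's underside, z along the stem to the dome.
- steel_punch: Dark grey steel punch of exactly the same shape, standing in another pan; not wanted, leave it there. Origin at the centre of the foot's underside, z along the stem.
- block: Bare steel bench block fixed to the bench to the left or right of the tray, 80 x 80 x 25 mm high; origin at the centre of its underside, on the bench, so its flat top is 25 mm above the bench. A white ceramic bowl of about 84 mm stands on the other side.
Things that resemble listed ones, but are neither listed nor needed, are in the scene too. What is meant by the block is not green, and is the smaller of those in its own colour.

How it is judged (in metres and radians):
On the way:
1. the brass punch is lifted out of its box (height (world z) of brass_punch above 0.07 m), for 0.2 s.
At the end, for the whole second after the job is handed in: The brass punch stands upright (within 8 degrees) and at rest on top of the bench block, its foot within 25 mm of the middle of the block; the steel punch is within 40 mm of where it stood at the start (horizontal distance between brass_punch and block below 0.025 m and height (world z) of brass_punch between 0.02 and 0.03 m and angle between brass_punch's own z axis and vertical below 0.15 rad and linear speed of brass_punch below 0.02 m/s and distance of steel_punch from where it was at the start of the episode below 0.04 m); the robot touches nothing.
It fails at once if the steel punch is lifted out of its box (height (world z) of steel_punch above 0.05 m).
It fails at once if the brass punch is let go or dropped with its foot more than 30 mm above the top of the block (height (world z) of brass_punch above 0.055 m and contact force between the fingers and brass_punch below 0.1 N).
It also fails if it takes over 72 s, if anything falls off the work surface, if the arm or the gripper's body presses on something with over 40 N, if the wrist force passes 120 N, or if a joint passes its speed limit or range.

## Robot

A 6-joint arm with a two-finger parallel gripper is mounted at the origin on the work surface. World frame = base frame: x ahead of the robot, y to its left, z up, the work surface at z = 0. Lengths are in m, angles in degrees, forces in N, time in s.
With the tool pointing down it reaches from about 0.35 to 0.725 m from the base axis. Payload 6 kg.
Tool frame: the origin (TCP) lies midway between the tips of the shut fingers; the grasp point (between the pads) lies 19 mm behind it; z points along the fingers, y is the line along which they close (so a half turn about z gives the same grasp; the last joint's range is limited). The gripper opens to 85 mm and grips with 20 to 120 N. Pads are 22 mm wide; open, the fingers measure 114 mm over their backs; the gripper's body (76 mm by 85 mm) begins 54 mm behind the grasp point. The pads swing forward as they close: fully open they stand 13 mm farther back than shut.
Start: joints at [89.994, 2.303, 4.859, 0, -92.561, -19.12], TCP at [0.197, 0.567, 0.231] pointing down, gripper open.
Joint ranges: [-146.85, 146.85], [-73.84, 115.35], [-62.03, 85.46], [-188.31, 113.3], [-161.28, -10.13], [-171.36, 171.36]. Speed limits (degrees/s): [147.25, 147.25, 172.46, 180, 180, 180].

## Interface

Orientations are given as [roll, pitch, yaw] about the fixed x, y, z axes, in that order (R = Rz(yaw) Ry(pitch) Rx(roll)).
In Python, from workcell import status, vision, bot gives the robot as it stands.
- The arm moves only by the tool send_rows, never from a script. Its argument "series" is a list of rows, each a list of 2 entries, a list of its own where there are three numbers: the shift along the world's x, y, z each as a share of 0.4 m, from -1 to 1, then the turn, a rotation vector about the world's x, y, z each as a share of 45 degrees, from -1 to 1. In form: [[[dx, dy, dz], [ax, ay, az]], ...]. A call has 1 to 8 rows; each row is the pose to reach, as a shift and turn from the pose commanded when the call began; what a row does not reach only later rows make up. A row lasts 1/8 s, in which the tool goes at most 62.5 mm and 10.7 degrees, less where a joint would pass 70% of its speed; a pose out of reach is approached as far as the arm can. A call with a number of a shift or a turn outside -1 to 1 is refused whole. A call with a gripper value outside its range is refused whole. "hand" is the finger opening in mm, from 0 to 85.4, set as the call begins (left out, the last holds). The fingers move at their own pace and stop on an object; the grip force is fixed at half the most. Time passes only in rows, so rows that repeat a pose let the fingers close. It gives the time, the measured TCP pose, the force, the opening and the grip force at its end, in the units of the state.
- status.get_state(): the state, without advancing time (a new reading comes with each control period).
- vision.get_image(name): name is "scene" or "side" or "wrist"; returns the picture (384x512x3 uint8, red, green, blue); there is no depth.
- vision.camera_info(name): a dict with "fx", "fy", "cx", "cy" (pixels), "k1" (the pictures are not rectified: a ray, as slopes to the right and down, at radius r is drawn at 1 + k1 r^2 times it, then the intrinsics apply), "cam_to_world" (4x4, takes a point from camera to world coordinates). Camera axes: x right, y up, looking along -z (the intrinsics and any distortion apply to the point x, -y, -z); pixel columns grow to the right and rows downward; lengths in m; the calibration is good to about 2 mm. A picture is of the moment at which its call begins: read the wrist's pose just before it. camera_info takes no time and is no camera call; for the wrist camera it gives the pose at the moment of the call.
- bot.hand_in(): hands the job in; it is judged then, once.
The state is a dict: "time_s": time; "qpos": joint angles; "joint_vel": joint speeds; "joint_efforts": joint torques, N m; "tcp_pos": TCP position; "tcp_rot": TCP orientation; "contact_force": force on the tool from outside, world axes, zero at the start; "ft_torque": the same for the moment, N m; "width": finger opening in m; "grasp_force": force on a finger pad.
Only numpy, scipy, OpenCV 4.12 (cv2) and the standard library are available. Lean on these libraries where they do the work, as an engineer would, in place of code of your own. Each camera call takes 0.05 s, during which the arm holds its last target. There are 200 camera calls.

## Working session

There is one attempt and no reset: what is moved stays moved. The work goes in short steps, Python scripts to look and compute and a tool call to move; the robot and the scene stay as the last step left them, time stands still between calls to the robot, and variables do not carry over. Pictures are saved under pics/ and viewed, at most 10 in all, crops included, and the job is handed in when it is done.

Besides the shell and the picture viewer there is one more tool, called after "Emit:" by a JSON object that holds its "method" and its "body". send_rows: Moves the arm, as the interface text tells. Shift numbers are shares of 0.4 m and turn numbers shares of 45 degrees, none past 1 either way. Its arguments: {"type":"object","properties":{"series":{"type":"array"},"hand":{"type":"number"}},"required":["series"]}

```bash
mkdir -p pics
cat > h.py <<'E'
import numpy as np, cv2
from workcell import status, vision, bot
def grab(n,f=None):
    ci=vision.camera_info(n); im=vision.get_image(n)
    if f: cv2.imwrite('pics/'+f,im[:,:,::-1])
    return ci,im
def ray(ci,u,v):
    K=np.array([[ci['fx'],0,ci['cx']],[0,ci['fy'],ci['cy']],[0,0,1.]])
    p=cv2.undistortPoints(np.array([[[u,v]]],float),K,np.array([ci['k1'],0,0,0.]))[0,0]
    T=np.array(ci['cam_to_world']); return T[:3,3],T[:3,:3]@np.array([p[0],-p[1],-1.])
def onz(ci,u,v,z):
    o,d=ray(ci,u,v); return o+d*(z-o[2])/d[2]
E
python3 - <<'E'
from h import *
ims=[grab(n,n+'0.png') for n in('scene','side')]
cv2.imwrite('pics/both0.png',cv2.resize(np.vstack([i[1] for i in ims])[:,:,::-1],None,fx=.78,fy=.78))
for c,_ in ims: print({k:np.round(v,3).tolist() for k,v in c.items()})
print(status.get_state())
E
```

```text
{'fx': 382.908, 'fy': 382.908, 'cx': 253.435, 'cy': 189.941, 'k1': -0.025, 'cam_to_world': [[-0.579, -0.53, 0.619, 1.319], [0.815, -0.376, 0.441, 0.634], [-0.001, 0.76, 0.65, 0.889], [0.0, 0.0, 0.0, 1.0]]}
{'fx': 446.884, 'fy': 446.884, 'cx': 248.481, 'cy': 189.225, 'k1': -0.013, 'cam_to_world': [[0.983, 0.122, -0.14, 0.304], [-0.185, 0.699, -0.691, -0.925], [0.014, 0.705, 0.709, 1.057], [0.0, 0.0, 0.0, 1.0]]}
{'time_s': 0.1, 'qpos': array([ 8.99947726e+01,  2.33761983e+00,  4.80653571e+00, -2.29698052e-02,
       -9.25614603e+01, -1.91184971e+01]), 'joint_vel': array([ 0.01615991, -0.0980952 ,  0.0554911 ,  0.09618895, -0.00702208,
       -0.11965566]), 'joint_efforts': array([-5.72375327e-03, -3.69347692e+01,  3.48278725e+01,  6.95157811e+00,
       -4.53456072e-03, -4.85513027e-06]), 'tcp_pos': array([0.19641279, 0.56662454, 0.23034186]), 'tcp_rot': array([ 1.79905044e+02, -8.62761349e-03, -1.91227093e+01]), 'contact_force': array([ 0.44400968, -0.06930519, -0.14424404]), 'ft_torque': array([-0.01866286,  0.0410602 ,  0.00877326]), 'grasp_force': 0.0, 'width': 0.08549123305745274}
```

View pics/scene0.png

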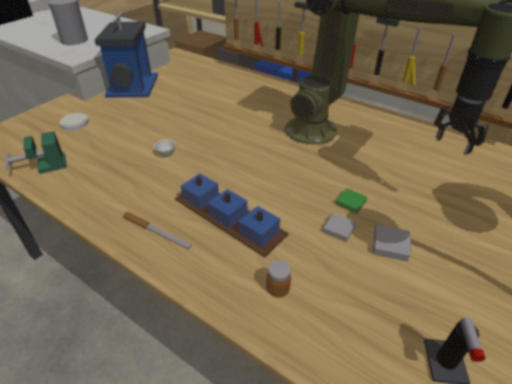

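View pics/side0.png

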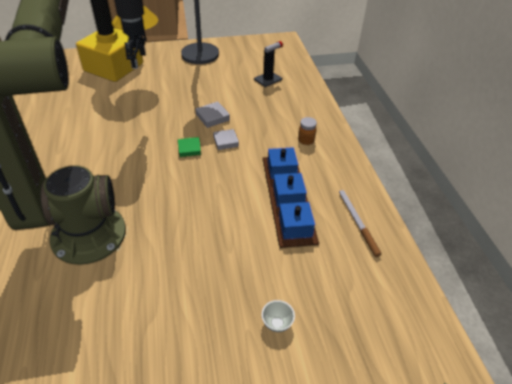

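Scene view: tray with three lids at about (200,190), (227,207), (260,227); bowl at (164,147). Candidates for the block: green slab (350,200), small grey (339,227) and large grey (392,241). I choose the small grey one (not green, smaller of its colour) and check it in a close crop.

Run:
```python
from h import *
out=[]
C={}
for n in('scene','side'):
    ci=vision.camera_info(n); im=cv2.imread(f'pics/{n}0.png'); C[n]=ci
    hsv=cv2.cvtColor(im,cv2.COLOR_BGR2HSV); x0,y0,x1,y1={'scene':(165,165,425,275),'side':(170,95,330,250)}[n]
    roi=np.zeros(im.shape[:2],np.uint8); roi[y0:y1,x0:x1]=255
    ma={'blue':cv2.inRange(hsv,(105,120,40),(125,255,255)),'grey':cv2.inRange(hsv,(0,0,95),(180,60,255)),'black':cv2.inRange(hsv,(0,0,0),(180,255,65))}
    for k,m in ma.items():
        m&=roi; N,_,st,ce=cv2.connectedComponentsWithStats(m)
        for i in range(1,N):
            if st[i,4]>12: print(n,k,st[i].tolist(),ce[i].round(1),[onz(ci,*ce[i],z)[:2].round(3).tolist() for z in((.025,) if k=='grey' else (.085,))])
a=cv2.resize(cv2.imread('pics/scene0.png')[165:275,165:425],None,fx=3,fy=3,interpolation=2)
b=cv2.resize(cv2.imread('pics/side0.png')[95:250,170:330],None,fx=1.7,fy=1.7,interpolation=2)
b=cv2.copyMakeBorder(b,0,0,0,a.shape[1]-b.shape[1],0); cv2.imwrite('pics/crop.png',np.vstack([a,b]))
```

```text
scene blue [184, 178, 32, 19, 290] [199.6 186.9] [[0.642, -0.065]]
scene blue [208, 192, 37, 24, 427] [226.7 203.6] [[0.654, 0.057]]
scene blue [240, 208, 38, 27, 481] [258.6 221.7] [[0.662, 0.183]]
scene grey [181, 173, 38, 19, 75] [201.3 179.7] [[0.558, -0.139]]
scene grey [219, 188, 29, 21, 54] [235.6 195.2] [[0.554, 0.013]]
scene grey [250, 206, 31, 16, 53] [266.2 211.8] [[0.561, 0.144]]
scene grey [324, 213, 32, 28, 543] [339.2 225.9] [[0.482, 0.366]]
scene grey [374, 225, 37, 36, 993] [392.7 242.5] [[0.452, 0.528]]
scene grey [165, 232, 26, 17, 154] [177.2 240.1] [[0.819, -0.006]]
scene grey [268, 260, 23, 15, 278] [278.8 268. ] [[0.729, 0.3]]
scene black [196, 178, 5, 7, 32] [198.2 181.1] [[0.622, -0.089]]
scene black [224, 194, 6, 8, 40] [226.7 197.8] [[0.633, 0.041]]
scene black [203, 205, 7, 9, 34] [206.7 208.8] [[0.708, 0.022]]
scene black [256, 212, 6, 9, 41] [258.9 216. ] [[0.641, 0.17]]
scene black [231, 222, 20, 19, 61] [238.  228.9] [[0.72, 0.151]]
side blue [269, 148, 45, 91, 2541] [290.  194.7] [[0.616, -0.023]]
side grey [196, 102, 33, 20, 408] [212.3 111.4] [[0.448, 0.528]]
side grey [301, 117, 16, 11, 140] [308.2 122. ] [[0.802, 0.397]]
side grey [213, 129, 26, 18, 339] [225.2 137.4] [[0.473, 0.358]]
side grey [268, 147, 31, 19, 55] [284.3 150.9] [[0.669, 0.247]]
side grey [299, 172, 8, 23, 25] [303.6 182.2] [[0.694, 0.081]]
side grey [307, 201, 9, 26, 28] [311.7 212.6] [[0.683, -0.055]]
side black [281, 150, 4, 8, 28] [282.6 153.5] [[0.64, 0.167]]
side black [267, 158, 47, 89, 510] [286.5 220.4] [[0.58, -0.122]]
side black [288, 177, 5, 8, 35] [289.9 180.5] [[0.631, 0.037]]
side black [295, 207, 5, 9, 39] [297.2 211.1] [[0.62, -0.092]]
```

View pics/crop.png

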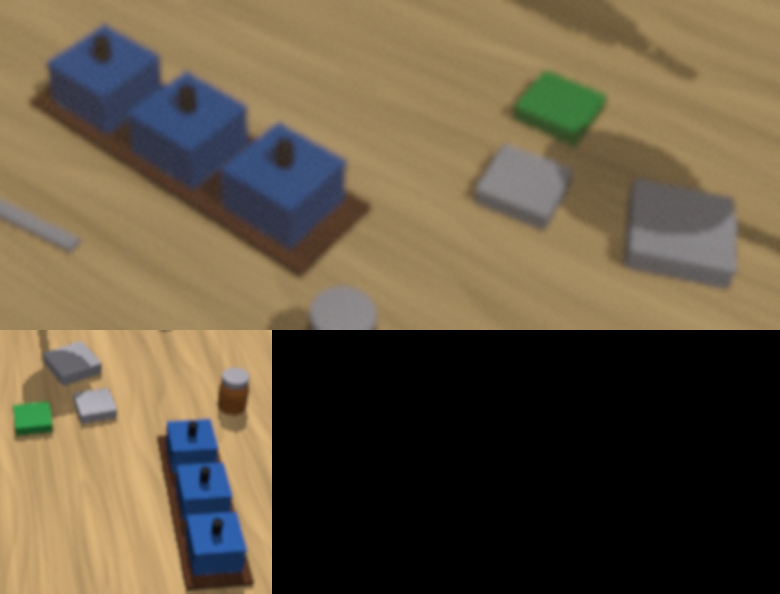

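The crop confirms it: the small grey slab, smaller than the shaded grey one, is the block, with its top at about (0.474, 0.362). The knobs sit at (0.62,-0.09), (0.632,0.039) and (0.64,0.169). They are 130 mm apart as given, so the tray yaw is about -4.5°. I'll start with the +y lid.

Emit:
{"method": "send_rows", "body": {"series": [[[0.06,-0.055,0],[0.0,0.0,0.04]],[[0.16,-0.145,0],[0.0,0.0,0.08]],[[0.28,-0.25,0],[0.0,0.0,0.14]],[[0.4,-0.36,0],[0.0,0.0,0.2]],[[0.52,-0.47,0],[0.0,0.0,0.26]],[[0.63,-0.57,0],[0.0,0.0,0.3]],[[0.71,-0.64,0],[0.0,0.0,0.325]],[[0.75,-0.675,0],[0.0,0.0,0.325]]]}}

```text
time_s: 1.1
tcp_pos: [0.4979, 0.2948, 0.2307]
tcp_rot: [179.9, 0.0, -4.6]
contact_force: [-0.8, -0.1, -0.3]
width: 0.0856
grasp_force: 0.0
```

Emit:
{"method": "send_rows", "body": {"series": [[[0.06,-0.06,-0.02],[0,0,0]],[[0.13,-0.12,-0.05],[0,0,0]],[[0.21,-0.19,-0.08],[0,0,0]],[[0.28,-0.25,-0.1],[0,0,0]],[[0.33,-0.3,-0.12],[0,0,0]],[[0.36,-0.32,-0.12],[0,0,0]],[[0.36,-0.32,-0.12],[0,0,0]],[[0.36,-0.32,-0.12],[0,0,0]]]}}

```text
time_s: 2.1
tcp_pos: [0.6402, 0.1697, 0.1837]
tcp_rot: [-180.0, -0.0, -4.5]
contact_force: [0.0, -0.5, 0.8]
width: 0.0854
grasp_force: 0.0
```

Run:
```python
from h import *
s=status.get_state(); print(s['tcp_pos'],s['tcp_rot'],s['qpos'].round(1))
ci,im=grab('wrist','w1.png')
hsv=cv2.cvtColor(im,cv2.COLOR_RGB2HSV)
for k,m in {'blue':cv2.inRange(hsv,(105,120,40),(125,255,255)),'black':cv2.inRange(hsv,(0,0,0),(180,255,65))}.items():
    N,_,st,ce=cv2.connectedComponentsWithStats(m)
    for i in range(1,N):
        if st[i,4]>300: print(k,st[i].tolist(),ce[i].round(1),[onz(ci,*ce[i],z)[:2].round(4).tolist() for z in(.07,.098)])
```

```text
[0.64024098 0.16966569 0.18373997] [-1.79981116e+02 -2.64651217e-02 -4.45734058e+00] [ 32.1  11.7  10.2   0.  -88.4  53.4]
blue [197, 131, 113, 108, 10922] [253.  183.2] [[0.6469, 0.1718], [0.6548, 0.171]]
blue [336, 130, 176, 107, 15878] [421.6 181.7] [[0.6374, 0.0289], [0.6463, 0.0437]]
black [45, 10, 33, 71, 670] [66.9 49.1] [[0.7646, 0.3054], [0.7596, 0.29]]
black [75, 19, 40, 67, 1507] [97. 55.] [[0.7577, 0.2824], [0.7534, 0.2695]]
black [201, 130, 152, 92, 2829] [320.2 176.2] [[0.6487, 0.1156], [0.6564, 0.121]]
black [449, 167, 52, 69, 2435] [475.3 197.8] [[0.6189, -0.0219], [0.6299, -0.0015]]
black [396, 181, 37, 31, 789] [414.5 195.5] [[0.6254, 0.0341], [0.6357, 0.0484]]
black [241, 182, 25, 31, 592] [253.  197.1] [[0.6348, 0.1728], [0.644, 0.1719]]
black [0, 255, 512, 129, 29783] [251.3 343.9] [[0.4787, 0.1871], [0.5049, 0.1846]]
```

View pics/w1.png

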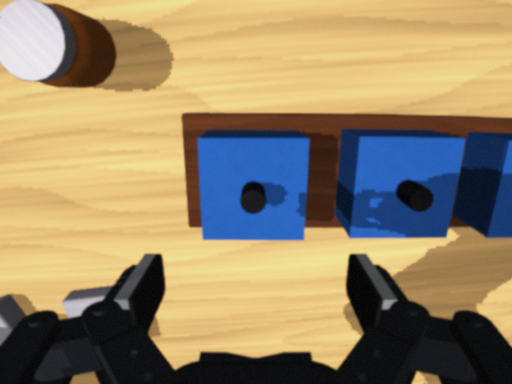

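The wrist view shows the +y lid at (253,185) with its knob at (253,197), almost square under the tool. I'll correct y by 1.6 mm, go down, grip the knob, lift it, and set the lid 150 mm in front.

Emit:
{"method": "send_rows", "body": {"series": [[[0,0.004,-0.05],[0,0,0]],[[0,0.004,-0.11],[0,0,0]],[[0,0.004,-0.17],[0,0,0]],[[0,0.004,-0.22],[0,0,0]],[[0,0.004,-0.255],[0,0,0]],[[0,0.004,-0.27],[0,0,0]],[[0,0.004,-0.27],[0,0,0]],[[0,0.004,-0.27],[0,0,0]]]}}

```text
time_s: 3.15
tcp_pos: [0.6411, 0.1706, 0.0763]
tcp_rot: [-180.0, -0.1, -4.5]
contact_force: [0.4, 0.4, 0.1]
width: 0.0855
grasp_force: 0.0
```

Emit:
{"method": "send_rows", "body": {"series": [[[0,0,0],[0,0,0]],[[0,0,0],[0,0,0]],[[0,0,0],[0,0,0]],[[0,0,0],[0,0,0]],[[0,0,0],[0,0,0]],[[0,0,0],[0,0,0]],[[0,0,0],[0,0,0]],[[0,0,0],[0,0,0]]], "hand": 10}}

```text
time_s: 4.15
tcp_pos: [0.6406, 0.1706, 0.0754]
tcp_rot: [-180.0, -0.0, -4.5]
contact_force: [1.2, 0.8, 0.1]
width: 0.0183
grasp_force: 58.5
```

Emit:
{"method": "send_rows", "body": {"series": [[[0,0,0.03],[0,0,0]],[[0,0,0.08],[0,0,0]],[[0,0,0.14],[0,0,0]],[[0,0,0.19],[0,0,0]],[[0,0,0.23],[0,0,0]],[[0,0,0.25],[0,0,0]],[[0,0,0.25],[0,0,0]],[[0,0,0.25],[0,0,0]]]}}

```text
time_s: 5.15
tcp_pos: [0.6402, 0.1704, 0.1741]
tcp_rot: [180.0, 0.1, -4.5]
contact_force: [-0.9, -0.4, -1.7]
width: 0.0181
grasp_force: 58.6
```

Emit:
{"method": "send_rows", "body": {"series": [[[-0.05,0,0],[0,0,0]],[[-0.13,0,0],[0,0,0]],[[-0.22,0,0],[0,0,0]],[[-0.31,0,0],[0,0,0]],[[-0.36,0,-0.05],[0,0,0]],[[-0.38,0,-0.1],[0,0,0]],[[-0.38,0,-0.15],[0,0,0]],[[-0.38,0,-0.15],[0,0,0]]]}}

```text
time_s: 6.15
tcp_pos: [0.4873, 0.1698, 0.1131]
tcp_rot: [179.9, 0.2, -4.5]
contact_force: [0.1, 0.3, -1.0]
width: 0.0179
grasp_force: 58.6
```

Run:
```python
from h import *
a=grab('scene')[1][130:290,150:430]; b=grab('side')[1][90:260,170:330]
a=cv2.resize(a,None,fx=2,fy=2); b=cv2.resize(b,None,fx=1.5,fy=1.5)
b=cv2.copyMakeBorder(b,0,0,0,a.shape[1]-b.shape[1],0)
cv2.imwrite('pics/l1.png',np.vstack([a,b])[:,:,::-1])
```

```text
(no output)
```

View pics/l1.png

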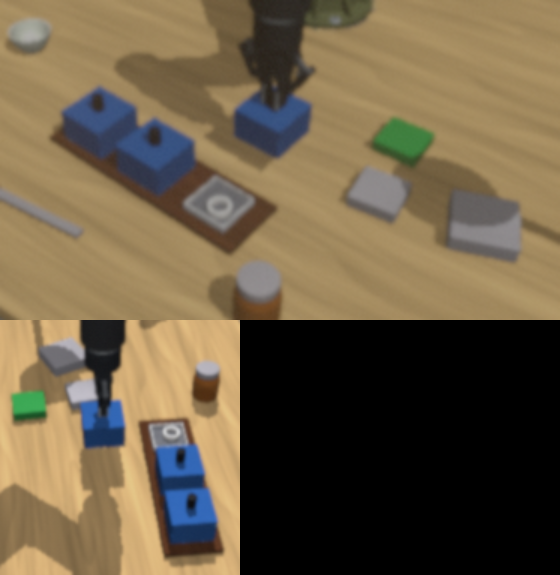

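The first pan (scene crop, (220,205)) holds the white collar. I'll set this lid down, then take the middle one.

Emit:
{"method": "send_rows", "body": {"series": [[[0,0,-0.04],[0,0,0]],[[0,0,-0.08],[0,0,0]],[[0,0,-0.11],[0,0,0]],[[0,0,-0.126],[0,0,0]],[[0,0,-0.126],[0,0,0]],[[0,0,-0.126],[0,0,0]]]}}

```text
time_s: 7.0
tcp_pos: [0.4888, 0.1706, 0.0653]
tcp_rot: [-180.0, -0.0, -4.5]
contact_force: [-0.3, 0.9, -1.0]
width: 0.018
grasp_force: 58.7
```

Emit:
{"method": "send_rows", "body": {"series": [[[0,0,0],[0,0,0]],[[0,0,0],[0,0,0]],[[0,0,0],[0,0,0]],[[0,0,0.02],[0,0,0]],[[0,0,0.07],[0,0,0]],[[0,0,0.14],[0,0,0]],[[0,0,0.22],[0,0,0]],[[0,0,0.28],[0,0,0]]], "hand": 85}}

```text
time_s: 8.0
tcp_pos: [0.4889, 0.1705, 0.1792]
tcp_rot: [-179.9, -0.1, -4.5]
contact_force: [1.0, 1.4, 0.5]
width: 0.0853
grasp_force: 0.0
```

Emit:
{"method": "send_rows", "body": {"series": [[[0.04,-0.035,0],[0,0,0]],[[0.11,-0.1,0],[0,0,0]],[[0.2,-0.18,0],[0,0,0]],[[0.28,-0.26,0],[0,0,0]],[[0.335,-0.305,0],[0,0,0]],[[0.355,-0.324,0],[0,0,0]],[[0.355,-0.324,0],[0,0,0]],[[0.355,-0.324,0],[0,0,0]]]}}

```text
time_s: 9.0
tcp_pos: [0.6301, 0.0416, 0.1773]
tcp_rot: [-180.0, -0.0, -4.5]
contact_force: [0.7, -0.7, -0.0]
width: 0.0848
grasp_force: 0.0
```

Run:
```python
from h import *
s=status.get_state(); print(s['tcp_pos'],s['tcp_rot'],s['time_s'])
ci,im=grab('wrist','w2.png')
hsv=cv2.cvtColor(im,cv2.COLOR_RGB2HSV)
m=cv2.inRange(hsv,(0,0,0),(180,255,65))
N,_,st,ce=cv2.connectedComponentsWithStats(m)
for i in range(1,N):
    if st[i,4]>300: print(st[i].tolist(),ce[i].round(1),onz(ci,*ce[i],.086)[:2].round(4))
```

```text
[0.63013742 0.04160178 0.17729572] [-1.79986702e+02 -2.36660136e-02 -4.45124819e+00] 9.0
[337, 180, 20, 45, 495] [346.7 202.4] [ 0.622  -0.0286]
[244, 183, 25, 31, 608] [255.6 197.7] [0.6314 0.042 ]
[401, 184, 38, 31, 825] [419.7 199.1] [ 0.6202 -0.0871]
[0, 255, 512, 129, 29493] [253.  344.2] [0.4892 0.0554]
[181, 271, 14, 77, 587] [188.2 308.8] [0.5329 0.1094]
```

Emit:
{"method": "send_rows", "body": {"series": [[[0,0,-0.05],[0,0,0]],[[0,0,-0.11],[0,0,0]],[[0,0,-0.17],[0,0,0]],[[0,0,-0.22],[0,0,0]],[[0,0,-0.254],[0,0,0]],[[0,0,-0.254],[0,0,0]],[[0,0,-0.254],[0,0,0]]]}}

```text
time_s: 9.93
tcp_pos: [0.6311, 0.0409, 0.0763]
tcp_rot: [-180.0, -0.1, -4.5]
contact_force: [0.5, -0.2, 0.7]
width: 0.0855
grasp_force: 0.0
```

Emit:
{"method": "send_rows", "body": {"series": [[[0,0,0],[0,0,0]],[[0,0,0],[0,0,0]],[[0,0,0],[0,0,0]],[[0,0,0],[0,0,0]],[[0,0,0],[0,0,0]],[[0,0,0],[0,0,0]],[[0,0,0],[0,0,0]]], "hand": 10}}

```text
time_s: 10.8
tcp_pos: [0.6307, 0.041, 0.0755]
tcp_rot: [-180.0, -0.0, -4.5]
contact_force: [0.4, 1.6, 1.4]
width: 0.018
grasp_force: 58.6
```

Emit:
{"method": "send_rows", "body": {"series": [[[0,0,0.03],[0,0,0]],[[0,0,0.08],[0,0,0]],[[0,0,0.14],[0,0,0]],[[0,0,0.19],[0,0,0]],[[0,0,0.23],[0,0,0]],[[0,0,0.25],[0,0,0]],[[0,0,0.25],[0,0,0]],[[0,0,0.25],[0,0,0]]]}}

```text
time_s: 11.8
tcp_pos: [0.6302, 0.0409, 0.1741]
tcp_rot: [180.0, 0.1, -4.5]
contact_force: [-0.5, -0.2, -0.9]
width: 0.0178
grasp_force: 58.6
```

Emit:
{"method": "send_rows", "body": {"series": [[[-0.05,0,0],[0,0,0]],[[-0.13,0,0],[0,0,0]],[[-0.22,0,0],[0,0,0]],[[-0.31,0,0],[0,0,0]],[[-0.36,0,-0.05],[0,0,0]],[[-0.38,0,-0.1],[0,0,0]],[[-0.38,0,-0.15],[0,0,0]],[[-0.38,0,-0.15],[0,0,0]]]}}

```text
time_s: 12.8
tcp_pos: [0.4773, 0.0405, 0.1132]
tcp_rot: [179.9, 0.2, -4.5]
contact_force: [-0.5, 0.4, -1.3]
width: 0.0178
grasp_force: 58.6
```

Run:
```python
from h import *
a=grab('scene')[1][130:290,150:430]; b=grab('side')[1][90:260,170:330]
a=cv2.resize(a,None,fx=2,fy=2); b=cv2.resize(b,None,fx=1.5,fy=1.5)
b=cv2.copyMakeBorder(b,0,0,0,a.shape[1]-b.shape[1],0)
cv2.imwrite('pics/l2.png',np.vstack([a,b])[:,:,::-1])
```

```text
(no output)
```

View pics/l2.png

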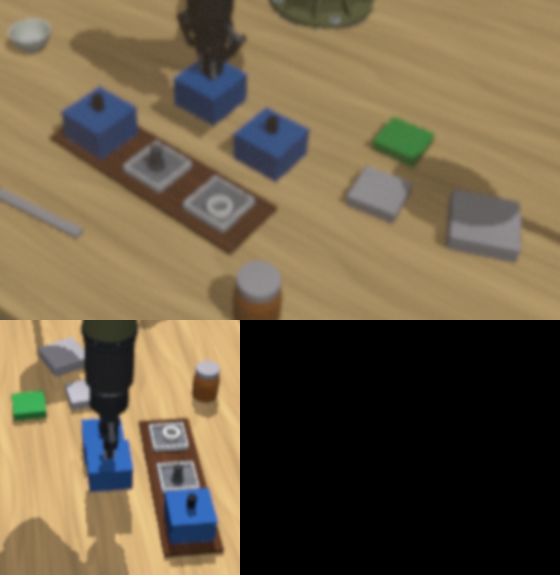

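The middle pan (scene crop, (156,160)) holds the dark grey steel punch, which stays there. So the brass punch is under the third lid.

Emit:
{"method": "send_rows", "body": {"series": [[[0,0,-0.04],[0,0,0]],[[0,0,-0.08],[0,0,0]],[[0,0,-0.11],[0,0,0]],[[0,0,-0.126],[0,0,0]],[[0,0,-0.126],[0,0,0]],[[0,0,-0.126],[0,0,0]]]}}

```text
time_s: 13.65
tcp_pos: [0.4788, 0.0409, 0.0653]
tcp_rot: [-180.0, -0.0, -4.5]
contact_force: [0.2, -0.1, -0.9]
width: 0.0178
grasp_force: 58.7
```

Emit:
{"method": "send_rows", "body": {"series": [[[0,0,0],[0,0,0]],[[0,0,0],[0,0,0]],[[0,0,0],[0,0,0]],[[0,0,0.02],[0,0,0]],[[0,0,0.07],[0,0,0]],[[0,0,0.14],[0,0,0]],[[0,0,0.22],[0,0,0]],[[0,0,0.28],[0,0,0]]], "hand": 85}}

```text
time_s: 14.65
tcp_pos: [0.4789, 0.0408, 0.1792]
tcp_rot: [-180.0, -0.1, -4.5]
contact_force: [-0.1, 0.4, -0.1]
width: 0.0848
grasp_force: 0.0
```

Emit:
{"method": "send_rows", "body": {"series": [[[0.04,-0.035,0],[0,0,0]],[[0.11,-0.1,0],[0,0,0]],[[0.2,-0.18,0],[0,0,0]],[[0.28,-0.26,0],[0,0,0]],[[0.335,-0.305,0],[0,0,0]],[[0.353,-0.321,0],[0,0,0]],[[0.353,-0.321,0],[0,0,0]],[[0.353,-0.321,0],[0,0,0]]]}}

```text
time_s: 15.65
tcp_pos: [0.6194, -0.0868, 0.1774]
tcp_rot: [-180.0, -0.0, -4.5]
contact_force: [-0.9, -1.0, 0.6]
width: 0.0845
grasp_force: 0.0
```

Run:
```python
from h import *
s=status.get_state(); print(s['tcp_pos'],s['tcp_rot'],s['time_s'])
ci,im=grab('wrist','w3.png')
hsv=cv2.cvtColor(im,cv2.COLOR_RGB2HSV)
m=cv2.inRange(hsv,(0,0,0),(180,255,65))
N,_,st,ce=cv2.connectedComponentsWithStats(m)
for i in range(1,N):
    if st[i,4]>300: print(st[i].tolist(),ce[i].round(1),onz(ci,*ce[i],.086)[:2].round(4))
```

```text
[ 0.61941271 -0.08684557  0.17742094] [-1.79993114e+02 -3.83696196e-02 -4.45341612e+00] 15.65
[298, 130, 29, 59, 567] [318.6 157.1] [ 0.6488 -0.1357]
[109, 165, 35, 32, 617] [127.5 180.2] [0.6423 0.0106]
[245, 183, 25, 31, 626] [257.  198.2] [ 0.6202 -0.0875]
[0, 254, 512, 130, 30907] [245.9 341.9] [ 0.4815 -0.0667]
[182, 266, 14, 86, 670] [189.  306.4] [ 0.5245 -0.0202]
```

Emit:
{"method": "send_rows", "body": {"series": [[[0,0,-0.05],[0,0,0]],[[0,0,-0.11],[0,0,0]],[[0,0,-0.17],[0,0,0]],[[0,0,-0.22],[0,0,0]],[[0,0,-0.254],[0,0,0]],[[0,0,-0.254],[0,0,0]],[[0,0,-0.254],[0,0,0]]]}}

```text
time_s: 16.58
tcp_pos: [0.6203, -0.0876, 0.0763]
tcp_rot: [180.0, -0.1, -4.5]
contact_force: [0.3, 0.5, 0.3]
width: 0.085
grasp_force: 0.0
```

Emit:
{"method": "send_rows", "body": {"series": [[[0,0,0],[0,0,0]],[[0,0,0],[0,0,0]],[[0,0,0],[0,0,0]],[[0,0,0],[0,0,0]],[[0,0,0],[0,0,0]],[[0,0,0],[0,0,0]],[[0,0,0],[0,0,0]]], "hand": 10}}

```text
time_s: 17.45
tcp_pos: [0.6199, -0.0878, 0.0756]
tcp_rot: [180.0, -0.0, -4.5]
contact_force: [0.2, -2.0, 2.3]
width: 0.0181
grasp_force: 58.6
```

Emit:
{"method": "send_rows", "body": {"series": [[[0,0,0.03],[0,0,0]],[[0,0,0.08],[0,0,0]],[[0,0,0.14],[0,0,0]],[[0,0,0.19],[0,0,0]],[[0,0,0.23],[0,0,0]],[[0,0,0.25],[0,0,0]],[[0,0,0.25],[0,0,0]],[[0,0,0.25],[0,0,0]]]}}

```text
time_s: 18.45
tcp_pos: [0.6194, -0.0874, 0.1741]
tcp_rot: [180.0, 0.1, -4.5]
contact_force: [-0.5, 0.5, -0.7]
width: 0.018
grasp_force: 58.6
```

Emit:
{"method": "send_rows", "body": {"series": [[[-0.05,0,0],[0,0,0]],[[-0.13,0,0],[0,0,0]],[[-0.22,0,0],[0,0,0]],[[-0.31,0,0],[0,0,0]],[[-0.36,0,-0.05],[0,0,0]],[[-0.38,0,-0.1],[0,0,0]],[[-0.38,0,-0.15],[0,0,0]],[[-0.38,0,-0.15],[0,0,0]]]}}

```text
time_s: 19.45
tcp_pos: [0.4664, -0.0876, 0.1132]
tcp_rot: [180.0, 0.2, -4.5]
contact_force: [0.1, 0.0, -1.1]
width: 0.0177
grasp_force: 58.6
```

Emit:
{"method": "send_rows", "body": {"series": [[[0,0,-0.04],[0,0,0]],[[0,0,-0.08],[0,0,0]],[[0,0,-0.11],[0,0,0]],[[0,0,-0.126],[0,0,0]],[[0,0,-0.126],[0,0,0]],[[0,0,-0.126],[0,0,0]]]}}

```text
time_s: 20.2
tcp_pos: [0.4681, -0.0875, 0.0653]
tcp_rot: [-180.0, -0.1, -4.5]
contact_force: [-0.9, -0.1, -1.8]
width: 0.0182
grasp_force: 58.7
```

Emit:
{"method": "send_rows", "body": {"series": [[[0,0,0],[0,0,0]],[[0,0,0],[0,0,0]],[[0,0,0],[0,0,0]],[[0,0,0.02],[0,0,0]],[[0,0,0.07],[0,0,0]],[[0,0,0.14],[0,0,0]],[[0,0,0.22],[0,0,0]],[[0,0,0.28],[0,0,0]]], "hand": 85}}

```text
time_s: 21.2
tcp_pos: [0.4681, -0.0876, 0.1792]
tcp_rot: [-180.0, -0.1, -4.5]
contact_force: [-0.1, 0.7, -0.1]
width: 0.085
grasp_force: 0.0
```

Emit:
{"method": "send_rows", "body": {"series": [[[0.04,0,0],[0,0,0]],[[0.11,0,0],[0,0,0]],[[0.2,0,0],[0,0,0]],[[0.28,0,0],[0,0,0]],[[0.35,0,0],[0,0,0]],[[0.38,0,0],[0,0,0]],[[0.38,0,0],[0,0,0]],[[0.38,0,0],[0,0,0]]]}}

```text
time_s: 22.2
tcp_pos: [0.6193, -0.0876, 0.1774]
tcp_rot: [180.0, -0.0, -4.5]
contact_force: [-0.4, -0.8, -0.2]
width: 0.0847
grasp_force: 0.0
```

Run:
```python
from h import *
s=status.get_state(); print(s['tcp_pos'],s['tcp_rot'],s['time_s'])
ci,im=grab('wrist','w4.png')
```

```text
[ 0.61925669 -0.08757924  0.17738048] [ 1.79999367e+02 -2.91249463e-02 -4.50042431e+00] 22.2
```

View pics/w4.png

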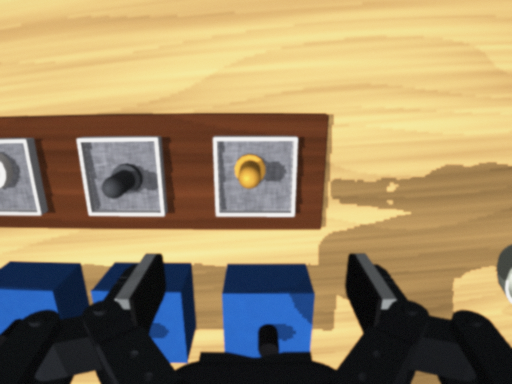

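The third pan shows the brass punch at (250,171), upright, slightly off the pan's middle.

Run:
```python
from h import *
ci=vision.camera_info('wrist'); im=cv2.imread('pics/w4.png'); hsv=cv2.cvtColor(im,cv2.COLOR_BGR2HSV)
m=cv2.inRange(hsv[135:218,212:300],(12,130,90),(32,255,255))
pts=cv2.findNonZero(m)[:,0]+[212,135]
x0,y0=pts.min(0);x1,y1=pts.max(0)+1; print(x0,y0,x1,y1)
# widest circle = foot: top edge y0 ; foot width in px -> centre at y0+w/2 (foot top, z=.023)
w=x1-x0; print('foot',onz(ci,(x0+x1)/2,y0+w/2,.023), 'width',np.linalg.norm(onz(ci,x0,y0+w/2,.023)-onz(ci,x1,y0+w/2,.023)))
r=pts[pts[:,1]>=y1-8]; wt=[(y,(pts[pts[:,1]==y][:,0].min(),pts[pts[:,1]==y][:,0].max()+1)) for y in range(y0,y1)]; print([(int(a),int(b[0]),int(b[1])) for a,b in wt])
# stem: bottom edge circle, ~20 mm
sx0,sx1=min(b[0] for a,b in wt if a>y1-12),max(b[1] for a,b in wt if a>y1-12)
for z in(.05,.055): print('stem',onz(ci,(sx0+sx1)/2,y1-(sx1-sx0)/2,z),sx1-sx0)
```

```text
235 154 265 188
foot [ 0.62878657 -0.0825164   0.023     ] width 0.02863430982019777
[(154, 248, 251), (155, 245, 256), (156, 242, 258), (157, 241, 259), (158, 240, 261), (159, 239, 262), (160, 238, 262), (161, 238, 263), (162, 237, 263), (163, 237, 264), (164, 236, 264), (165, 236, 265), (166, 235, 265), (167, 235, 265), (168, 235, 265), (169, 235, 265), (170, 235, 265), (171, 235, 265), (172, 235, 265), (173, 236, 265), (174, 236, 264), (175, 237, 264), (176, 237, 263), (177, 238, 263), (178, 238, 262), (179, 239, 261), (180, 239, 260), (181, 240, 259), (182, 240, 259), (183, 241, 258), (184, 242, 257), (185, 242, 256), (186, 244, 255), (187, 246, 252)]
stem [ 0.62923382 -0.08341253  0.05      ] 25
stem [ 0.63050379 -0.08358821  0.055     ] 25
```

The foot measures 28.6 mm wide (30 expected) at (0.629,-0.083), and the foot and stem estimates agree. Going down to grasp.

Emit:
{"method": "send_rows", "body": {"series": [[[0.01,0.005,-0.04],[0,0,0]],[[0.022,0.011,-0.1],[0,0,0]],[[0.022,0.011,-0.17],[0,0,0]],[[0.022,0.011,-0.24],[0,0,0]],[[0.022,0.011,-0.3],[0,0,0]],[[0.022,0.011,-0.345],[0,0,0]],[[0.022,0.011,-0.372],[0,0,0]],[[0.022,0.011,-0.372],[0,0,0]]]}}

```text
time_s: 23.25
tcp_pos: [0.6282, -0.0832, 0.0274]
tcp_rot: [180.0, 0.1, -4.5]
contact_force: [-0.0, -0.0, 0.6]
width: 0.0848
grasp_force: 0.0
```

Emit:
{"method": "send_rows", "body": {"series": [[[0,0,0],[0,0,0]],[[0,0,0],[0,0,0]],[[0,0,0],[0,0,0]],[[0,0,0],[0,0,0]],[[0,0,0],[0,0,0]],[[0,0,0],[0,0,0]],[[0,0,0],[0,0,0]],[[0,0,0],[0,0,0]]], "hand": 10}}

```text
time_s: 24.25
tcp_pos: [0.6289, -0.0831, 0.0287]
tcp_rot: [180.0, -0.1, -4.5]
contact_force: [0.1, 1.1, 4.6]
width: 0.0181
grasp_force: 59.1
```

Emit:
{"method": "send_rows", "body": {"series": [[[0,0,0.02],[0,0,0]],[[0,0,0.06],[0,0,0]],[[0,0,0.12],[0,0,0]],[[0,0,0.19],[0,0,0]],[[0,0,0.26],[0,0,0]],[[0,0,0.3],[0,0,0]],[[0,0,0.3],[0,0,0]],[[0,0,0.3],[0,0,0]]]}}

```text
time_s: 25.25
tcp_pos: [0.6279, -0.083, 0.1465]
tcp_rot: [-180.0, 0.1, -4.5]
contact_force: [-0.1, 0.3, -1.8]
width: 0.0184
grasp_force: 58.8
```

Punch gripped and lifted. Now over to the block.

Emit:
{"method": "send_rows", "body": {"series": [[[-0.015,0.05,0],[0,0,0]],[[-0.05,0.14,0],[0,0,0]],[[-0.09,0.26,0],[0,0,0]],[[-0.14,0.39,0],[0,0,0]],[[-0.18,0.52,0],[0,0,0]],[[-0.23,0.65,0],[0,0,0]],[[-0.26,0.75,0],[0,0,0]],[[-0.28,0.8,0],[0,0,0]]]}}

```text
time_s: 26.25
tcp_pos: [0.5149, 0.239, 0.1471]
tcp_rot: [180.0, 0.1, -4.4]
contact_force: [-0.6, -1.3, -1.2]
width: 0.0186
grasp_force: 58.9
```

Emit:
{"method": "send_rows", "body": {"series": [[[-0.02,0.06,0],[0,0,0]],[[-0.05,0.15,0],[0,0,0]],[[-0.08,0.23,0],[0,0,0]],[[-0.1,0.29,0],[0,0,0]],[[-0.105,0.312,0],[0,0,0]],[[-0.105,0.312,0],[0,0,0]],[[-0.105,0.312,0],[0,0,0]],[[-0.105,0.312,0],[0,0,0]]]}}

```text
time_s: 27.25
tcp_pos: [0.4749, 0.361, 0.1482]
tcp_rot: [180.0, -0.0, -4.6]
contact_force: [0.6, 0.1, -2.2]
width: 0.0181
grasp_force: 58.9
```

Run:
```python
from h import *
s=status.get_state(); print(s['tcp_pos'],s['tcp_rot'],s['time_s'],s['width'],s['grasp_force'])
cw,w=grab('wrist','w5.png'); cs,a=grab('scene','s5.png'); cd,b=grab('side','d5.png')
a=cv2.resize(a[130:290,290:430],(400,457)); b=cv2.resize(b[60:190,170:300],(400,400))
w=cv2.resize(w,(400,300)); a=a[:300+157]
L=np.vstack([w,np.zeros((157,400,3),np.uint8)]); b=cv2.copyMakeBorder(b,0,57,0,0,0)
cv2.imwrite('pics/p5.png',np.hstack([w[:300],b[:300]])[:,:,::-1] if 0 else cv2.resize(np.hstack([L,a,b]),None,fx=.66,fy=.66)[:,:,::-1])
```

```text
[0.47491187 0.36096657 0.14817208] [ 1.79996614e+02 -7.11041154e-03 -4.55787925e+00] 27.25 0.018101600170807263 58.86625751852989
```

View pics/p5.png

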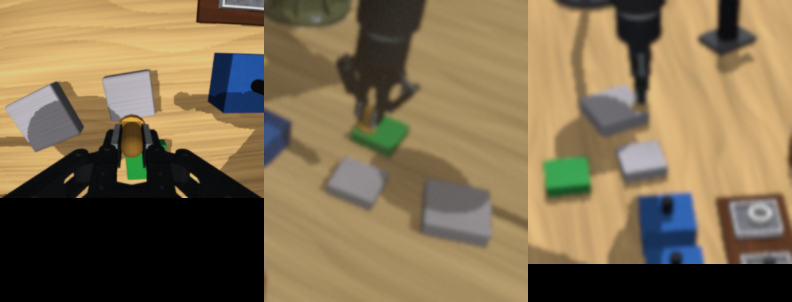

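Wrist view: the block's top is at about (252,184) in full-size pixels, and the gripped punch is at (255,262) over open space. I'll measure the block's top face at z = 0.025 in all three views.

Run:
```python
from h import *
for n,f,roi in(('wrist','w5',(190,120,320,250)),('scene','s5',(315,205,360,250)),('side','d5',(205,120,245,160)),('scene','scene0',(315,205,360,250)),('side','side0',(205,120,245,160))):
    ci=vision.camera_info(n); im=cv2.imread(f'pics/{f}.png'); hsv=cv2.cvtColor(im,cv2.COLOR_BGR2HSV)
    x0,y0,x1,y1=roi; s=hsv[y0:y1,x0:x1]; m=cv2.inRange(s,(0,0,80),(180,60,255))
    N,l,st,ce=cv2.connectedComponentsWithStats(m); i=1+st[1:,4].argmax(); m=l==i
    v=s[...,2]; t,_=cv2.threshold(v[m].reshape(-1,1),0,255,cv2.THRESH_OTSU)
    top=m&(v>t)
    if n=='wrist': print('V pct',np.percentile(v[m],[2,10,50,90]),t)
    for nm,q in(('all',m),('top',top)):
        c=max(cv2.findContours(q.astype(np.uint8),0,1)[0],key=cv2.contourArea)
        h=cv2.convexHull(c).reshape(-1,2)+[x0,y0]
        W=np.array([onz(ci,*p,.025)[:2] for p in h],np.float32)
        r=cv2.minAreaRect(W); print(f,nm,np.round(r[0],4),np.round(r[1],4),round(r[2],1))
for n,f in(('scene','s5'),('side','d5')):
    ci=vision.camera_info(n); im=cv2.imread(f'pics/{f}.png'); m=cv2.inRange(cv2.cvtColor(im,cv2.COLOR_BGR2HSV),(12,130,60),(32,255,255))
    P=np.array([.475,.361,.14,1]); q=np.linalg.inv(ci['cam_to_world'])@P; u=ci['cx']-ci['fx']*q[0]/q[2]; w=ci['cy']+ci['fy']*q[1]/q[2]; print(n,u,w)
    x,y=int(u)-14,int(w)-12; p=cv2.resize(im[y:y+34,x:x+30],None,fx=8,fy=8,interpolation=0); cv2.imwrite(f'pics/z{n}.png',p)
cv2.imwrite('pics/z.png',np.hstack([cv2.imread('pics/zscene.png'),cv2.imread('pics/zside.png')]))
```

```text
V pct [100. 146. 185. 190.] 150.0
w5 all [0.4752 0.366 ] [0.0807 0.0792] 4.7
w5 top [0.4738 0.3663] [0.0778 0.0784] 4.5
s5 all [0.4815 0.366 ] [0.0977 0.0847] 4.7
s5 top [0.4734 0.3647] [0.0801 0.0809] 5.6
d5 all [0.4742 0.3511] [0.0837 0.1076] 4.2
d5 top [0.4759 0.3637] [0.0794 0.0817] 1.4
scene0 all [0.4815 0.3654] [0.0977 0.0835] 4.7
scene0 top [0.4736 0.3645] [0.0804 0.0815] 5.5
side0 all [0.4741 0.3516] [0.0843 0.1067] 6.1
side0 top [0.4759 0.3637] [0.0794 0.0817] 1.4
scene 344.3247781802417 196.57882015436223
side 224.6982395060019 110.92926720850201
```

View pics/z.png

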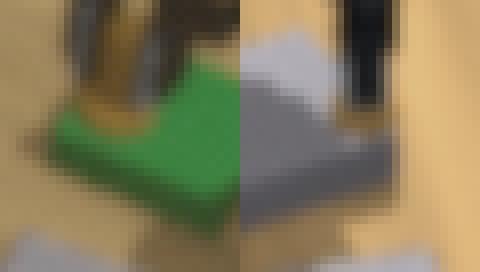

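The views agree: the block top is 80 x 80 mm, centred at (0.4745, 0.365). The crops show the punch held upright with its foot just below the fingertips. Lowering.

Emit:
{"method": "send_rows", "body": {"series": [[[0,0.008,-0.03],[0,0,0]],[[0,0.008,-0.08],[0,0,0]],[[0,0.008,-0.14],[0,0,0]],[[0,0.008,-0.19],[0,0,0]],[[0,0.008,-0.23],[0,0,0]],[[0,0.008,-0.25],[0,0,0]],[[0,0.008,-0.258],[0,0,0]],[[0,0.008,-0.258],[0,0,0]]]}}

```text
time_s: 28.4
tcp_pos: [0.4748, 0.3651, 0.0453]
tcp_rot: [-180.0, -0.0, -4.5]
contact_force: [-0.2, -0.8, -0.9]
width: 0.0179
grasp_force: 58.9
```

Emit:
{"method": "send_rows", "body": {"series": [[[0,0,-0.004],[0,0,0]],[[0,0,-0.008],[0,0,0]],[[0,0,-0.011],[0,0,0]],[[0,0,-0.013],[0,0,0]],[[0,0,-0.013],[0,0,0]],[[0,0,-0.013],[0,0,0]]]}}

```text
time_s: 29.15
tcp_pos: [0.4746, 0.3649, 0.0397]
tcp_rot: [180.0, -0.0, -4.5]
contact_force: [0.2, -0.0, -0.3]
width: 0.0181
grasp_force: 58.9
```

Emit:
{"method": "send_rows", "body": {"series": [[[0,0,-0.002],[0,0,0]],[[0,0,-0.003],[0,0,0]],[[0,0,-0.003],[0,0,0]]]}}

```text
time_s: 29.52
tcp_pos: [0.4746, 0.3649, 0.0387]
tcp_rot: [180.0, -0.0, -4.5]
contact_force: [-1.2, -0.4, 0.3]
width: 0.018
grasp_force: 58.9
```

Emit:
{"method": "send_rows", "body": {"series": [[[0,0,-0.002],[0,0,0]],[[0,0,-0.003],[0,0,0]],[[0,0,-0.003],[0,0,0]]]}}

```text
time_s: 29.9
tcp_pos: [0.4747, 0.3649, 0.0386]
tcp_rot: [-180.0, -0.0, -4.5]
contact_force: [-4.1, -3.1, 6.9]
width: 0.0178
grasp_force: 59.5
```

The foot is on the block: 6.9 N at z = 0.0386, as predicted. Release, then retreat straight up.

Emit:
{"method": "send_rows", "body": {"series": [[[0,0,0.001],[0,0,0]],[[0,0,0.001],[0,0,0]],[[0,0,0.001],[0,0,0]],[[0,0,0.001],[0,0,0]],[[0,0,0.001],[0,0,0]],[[0,0,0.001],[0,0,0]]], "hand": 85}}

```text
time_s: 30.65
tcp_pos: [0.4745, 0.3649, 0.0376]
tcp_rot: [180.0, -0.0, -4.5]
contact_force: [-0.3, 0.8, 1.0]
width: 0.085
grasp_force: 0.0
```

Emit:
{"method": "send_rows", "body": {"series": [[[0,0,0.02],[0,0,0]],[[0,0,0.06],[0,0,0]],[[0,0,0.12],[0,0,0]],[[0,0,0.2],[0,0,0]],[[0,0,0.28],[0,0,0]],[[0,0,0.33],[0,0,0]],[[0,0,0.35],[0,0,0]],[[0,0,0.35],[0,0,0]]]}}

```text
time_s: 31.65
tcp_pos: [0.4744, 0.3649, 0.1774]
tcp_rot: [180.0, 0.0, -4.5]
contact_force: [-0.7, 0.0, -0.6]
width: 0.085
grasp_force: 0.0
```

Run:
```python
from h import *
s=status.get_state(); print(s['tcp_pos'],s['time_s'],s['width'])
_,w=grab('wrist','w6.png'); _,a=grab('scene','s6.png'); _,b=grab('side','d6.png')
f=lambda x:cv2.resize(x,(260,260),interpolation=2)
cv2.imwrite('pics/p6.png',np.hstack([f(w[90:290,150:350]),f(a[190:260,300:370]),f(b[100:170,190:260])])[:,:,::-1])
```

```text
[0.47444714 0.36490652 0.17744111] 31.65 0.08498616682485952
```

View pics/p6.png

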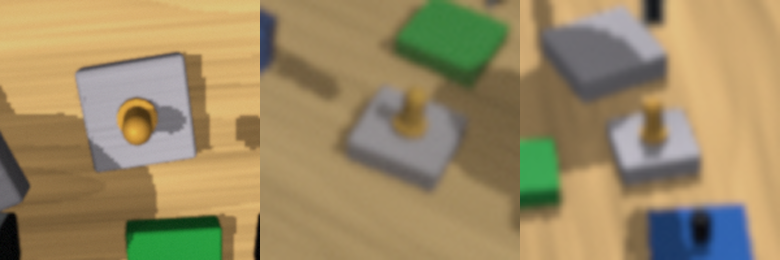

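All three views show the brass punch upright near the middle of the small grey block, with the gripper well clear. Handing in.

```bash
python3 -c "
from workcell import bot; print(bot.hand_in())"
```

```text
the job is handed in; nothing more can be done
None
```

The brass punch stands upright in the middle of the steel bench block, the steel punch was left in its box, and the job is handed in; the hand-in call returned no verdict.

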